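# Clear the offcuts and counter-hold the hidden bolt head

### The arm

A 7-joint arm with a two-finger parallel gripper is mounted at the origin on a cart in front of the work surface, level with it; the furniture and walls round the work are solid. World frame = base frame: x ahead of the robot, y to its left, z up, the work surface at z = 0. Lengths are in m, angles in rad, forces in N, time in s.
With the tool pointing down it reaches from about 0.425 to 0.875 m from the base axis. Payload 4.7 kg.
Tool frame: the origin (TCP) lies midway between the tips of the shut fingers; the grasp point (between the pads) lies 19 mm behind it; z points along the fingers, y is the line along which they close (so a half turn about z gives the same grasp; the last joint's range is limited). The gripper opens to 87 mm and grips with 3 to 60 N. Pads are 19 mm wide; open, the fingers measure 117 mm over their backs; the gripper's body (75 mm by 190 mm) begins 51 mm behind the grasp point.
Start: joints at [1.344, 0.321, -0.07, 1.45, 0.023, 1.371, -0.057], TCP at [0.155, -0.631, 0.223] pointing down, gripper open.
Joint ranges: [-2.86, 2.86], [-0.3, 2.09], [-1.38, 1.24], [0.06, 2.45], [-1.56, 4.7], [0.09, 2.05], [-2.69, 2.69]. Speed limits (rad/s): [2.57, 2.57, 3.14, 3.14, 3.14, 3.14, 3.14].

### API

Orientations are given as a rotation vector (axis times angle).
In Python, from bench import ctrl gives the robot as it stands.
- The arm moves only by the shell command python3 inch.py [FORCE], which reads ROWS from standard input. ROWS is a JSON list of rows, 1 to 20 of them, each written [[dx, dy, dz], turn, opening]: dx, dy, dz in parts of the range, where 1.0 means 750 mm, then a turn about the tool's z in fractions of the full range, 1 being 2 pi rad, then the opening from 0.0 (shut) to 1.0 (fully open); each row is the pose to reach, as a shift and turn from the pose commanded when the command began, along the tool's axes at that moment; what a row does not reach only later rows make up. A row lasts 1/10 s, in which the tool goes at most 0.05 m and 0.15 rad, less where a joint would pass 70% of its speed; a pose out of reach is approached as far as the arm can. The fingers move at their own pace and stop on an object; FORCE is the grip in N (left out, the last holds). Time passes only in rows, so rows that do not move let the fingers close. It prints the time, the measured TCP pose, the force, the opening and the grip force at its end. Input that does not fit is refused with a message, and nothing moves.
- ctrl.get_state(): the state, without advancing time (a new reading comes with each control period).
- ctrl.get_image(name): name is "scene" or "top" or "wrist"; returns the picture (400x640x3 uint8, red, green, blue); there is no depth.
- ctrl.camera_model(name): a dict with "vertical_fov" (degrees; the focal length in pixels is half the picture's height over the tangent of half this angle, whatever the lens; pixels are square), "cx", "cy" (the principal point, pixels), "rvec" (rotation vector, rad) and "tvec" (3), from world to camera coordinates, as OpenCV has them; the wrist camera has in their place "hand_eye" (4x4, takes a point from camera to tool coordinates, whose origin is the TCP and whose axes are the flange's). Camera axes: x right, y down, z forward; pixel columns grow to the right and rows downward; lengths in m; the calibration is good to about 2 mm. A picture is of the moment at which its call begins: read the wrist's pose just before it. camera_model takes no time and is no camera call.
- ctrl.close_job(): hands the job in; it is judged then, once.
The state is a dict: "time": time; "joint_positions": joint angles; "qd": joint speeds; "joint_torque": joint torques, N m; "position": TCP position; "tool_rot": TCP orientation; "ft_force": force on the tool from outside, world axes, zero at the start; "torque": the same for the moment, N m; "grip_width": opening from 0.0 (shut) to 1.0 (fully open); "grip_force": force on a finger pad.
Only numpy, scipy, OpenCV 4.12 (cv2) and the standard library are available. Lean on these libraries where they do the work, as an engineer would, in place of code of your own. Each camera call takes 0.05 s, during which the arm holds its last target. There are 200 camera calls.

### The job

Two wood offcuts lie across the slot on top of the blue steel bracket: put both into the orange bin. Then reach down into the slot behind the bracket's front plate, grip the hidden hexagon bolt head between the fingers, turn it until the drooping spanner on the front is level, and finish while still holding the head there, so that the spanner's weight cannot turn it back. Do not touch the spanner, and leave the jar, the red bar and the blue cup where they stand.

Things in the scene. Friction and masses are not known exactly. Their poses are not given: they have to be found in the camera images.
- bracket: blue steel bracket fixed to the table. Origin on the table under the bolt head's centre; x from front to rear plate (roughly away from the robot), y along the slot, z up. Base 150 (x) x 180 (y) x 10 mm; two upright plates 180 mm long in y, tops at z = 100 mm: front x = -34 to -22, rear x = +22 to +36 mm. The slot between is 44 mm wide, open at top and both ends.
- bolt_head: steel hexagon bolt head in the slot, 36 mm across flats, 15 mm thick along its own x (= bracket x, the bolt axis). Origin at its centre, 66 mm over the table, mid-slot; top 13 mm below the plate tops. It turns about its x only; two flats face its own +y and -y and stand upright when the spanner is level. A round collar, 28 mm in diameter, joins it to the front plate.
- spanner: dark ring spanner on the nut at the bracket's front; turns with the bolt head (0.01 rad play). Origin at the head's centre; ring 58 mm across at x = -51 to -38 mm; handle to y = -195 mm (robot's right), along its own y. Level: own y horizontal. It starts drooped 0.2 rad on a stop (a right-handed turn about bracket x); its weight (0.15 N m) turns it back there. Not to be touched.
- offcut_light: pale wood offcut, 44 (x) x 80 (y) x 18 mm high, its last 18 mm at +y only 10 mm high; 0.04 to 0.085 kg. Origin at the centre of its underside. It bridges the top of the slot, its long side roughly across it, about 54 mm along the slot to one side of the bolt head; its 44 mm side lies along the slot.
- offcut_dark: dark wood offcut, 50 (x) x 76 (y) x 16 mm high, 0.05 to 0.1 kg. Origin at the centre of its underside. It bridges the top of the slot, its long side roughly across it, about 54 mm along the slot to the other side of the bolt head; its 50 mm side lies along the slot. The two may be swapped.
- bin: open orange plastic waste bin, fixed, 280 (x) x 200 (y) x 90 mm high, walls 4 mm thick (rim 8 mm), floor 4 mm. Origin at the centre of its underside; x points roughly away from the robot.
- jar: small glass jar with a white cap, 48 mm diameter, 68 mm high, origin under its centre. To be left alone.
- red_bar: red polishing bar, 30 x 58 x 24 mm, origin under its centre. To be left alone.
- blue_cup: blue cup, 77 mm diameter, 86 mm high, origin under its centre. To be left alone.

How it is judged:
By the outcome, as a careful person would: the job done as asked, in the order asked, and still so for the second after the job is handed in, while the arm keeps its last pose, push and grip.
It also fails if it takes over 69 s, if anything falls off the work surface, if the arm or the gripper's body presses on something with over 40 N, if the wrist force passes 120 N, or if a joint passes its speed limit or range.

## Working session

There is one attempt and no reset: what is moved stays moved. The work goes in short steps, Python scripts to look and compute and a shell command to move; the robot and the scene stay as the last step left them, time stands still between calls to the robot, and variables do not carry over. Pictures are saved under pics/ and viewed, at most 10 in all, crops included, and the job is handed in when it is done.

```bash
ls; mkdir -p pics; python3 - <<'E'
from bench import ctrl
import cv2
s=ctrl.get_state();print({k:s[k] for k in("time","position","tool_rot","ft_force","grip_width")})
for n in("scene","top"):
    cv2.imwrite(f"pics/{n}0.png",ctrl.get_image(n)[:,:,::-1]);print(n,ctrl.camera_model(n))
print(ctrl.camera_model("wrist"))
E
```

```text
bench.py
inch.py
pics
{'time': 0.0, 'position': array([ 0.15480559, -0.63073372,  0.22144793]), 'tool_rot': array([-3.11697139e+00, -3.77123257e-01,  5.60664708e-04]), 'ft_force': array([-0.2258781 , -0.09124466,  0.25767833]), 'grip_width': 0.9988478299368155}
scene {'vertical_fov': 55.83720585827053, 'cx': 321.4944702279925, 'cy': 195.97644535391768, 'rvec': array([ 2.18663532, -0.79195518,  0.3432113 ]), 'tvec': array([-0.29901639,  0.4208727 ,  0.48968742])}
top {'vertical_fov': 42.79614220953837, 'cx': 321.1822453512688, 'cy': 208.13363041179423, 'rvec': array([ 2.12787034, -2.18882043,  0.0987517 ]), 'tvec': array([0.2550436 , 0.56225922, 1.21722032])}
{'vertical_fov': 69.86107757527004, 'cx': 323.4078004030485, 'cy': 197.83720617205046, 'hand_eye': array([[ 8.37882641e-04, -9.52850218e-01, -3.03439878e-01,
         8.34447296e-02],
       [ 9.99999637e-01,  7.50621897e-04,  4.04205601e-04,
         1.20513447e-03],
       [-1.57378777e-04, -3.03440107e-01,  9.52850501e-01,
        -1.62846510e-01],
       [ 0.00000000e+00,  0.00000000e+00,  0.00000000e+00,
         1.00000000e+00]])}
```

View pics/scene0.png

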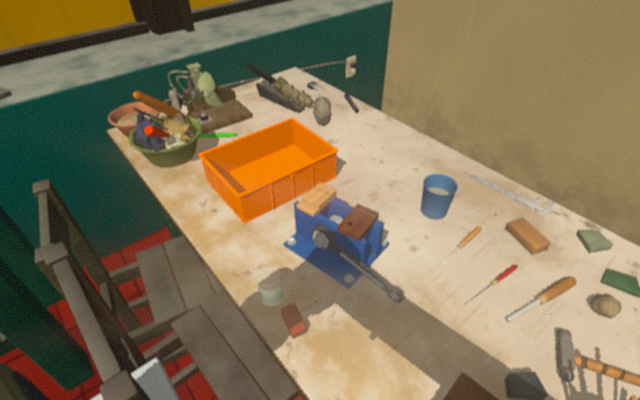

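View pics/top0.png

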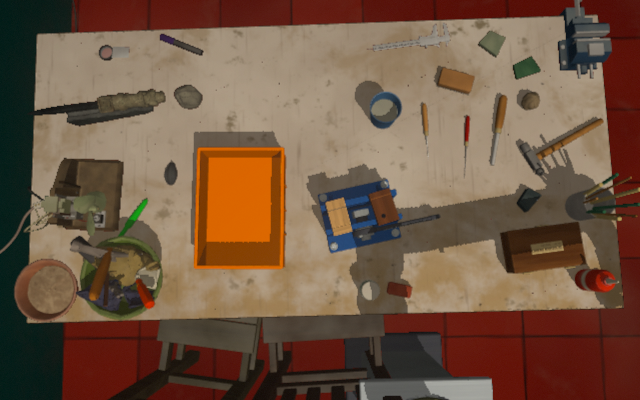

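The top view shows the bin at about (240,208), the pale offcut at (340,215), the dark one at (384,208), and the bolt head between them at (362,213). The jar is at (369,290), the red bar at (399,289), the cup at (384,110) and the spanner handle runs to (438,217).

```bash
cat > h.py <<'E'
import numpy as np, cv2
from scipy.spatial.transform import Rotation as R
from bench import ctrl
def cam(n,s=None):
    m=ctrl.camera_model(n); f=200/np.tan(np.radians(m["vertical_fov"]/2))
    K=np.array([[f,0,m["cx"]],[0,f,m["cy"]],[0,0,1]])
    if n=="wrist":
        s=s or ctrl.get_state(); T=np.eye(4);T[:3,:3]=R.from_rotvec(s["tool_rot"]).as_matrix();T[:3,3]=s["position"]
        T=T@m["hand_eye"]; return K,T[:3,:3],T[:3,3]
    r=R.from_rotvec(m["rvec"]).as_matrix(); return K,r.T,-r.T@m["tvec"]
def cast(c,uv,z):
    K,A,o=c; uv=np.atleast_2d(np.asarray(uv,float))
    d=(A@np.linalg.inv(K)@np.c_[uv,np.ones(len(uv))].T).T
    return o+d*((z-o[2])/d[:,2])[:,None]
def proj(c,P):
    K,A,o=c; q=(K@A.T@(np.atleast_2d(P)-o).T).T; return q[:,:2]/q[:,2:]
def rect(c,mask,z,roi=None):
    """largest blob -> centre, sides, angle on plane z"""
    if roi: m=np.zeros_like(mask);x0,y0,x1,y1=roi;m[y0:y1,x0:x1]=mask[y0:y1,x0:x1];mask=m
    cs=cv2.findContours(mask,cv2.RETR_EXTERNAL,cv2.CHAIN_APPROX_NONE)[0]
    k=max(cs,key=cv2.contourArea)[:,0]; P=cast(c,k,z)[:,:2]
    (x,y),(w,h),a=cv2.minAreaRect((P*1000).astype(np.float32)); return np.round([x,y,w,h,a],1)
E
python3 - <<'E'
from h import *
im=cv2.imread("pics/top0.png"); hsv=cv2.cvtColor(im,cv2.COLOR_BGR2HSV); c=cam("top"); print("cam",c[2])
for n,p in dict(light=(340,216),dark=(384,208),binc=(240,208),blue=(350,240),head=(362,213),table=(300,280)).items(): print(n,hsv[p[1],p[0]])
print("bin",rect(c,cv2.inRange(hsv,(5,200,90),(17,255,255)),.09,(180,130,300,280)))
print("light",rect(c,cv2.inRange(hsv,(10,60,170),(25,200,255)),.118,(322,190,356,240)))
print("dark",rect(c,cv2.inRange(hsv,(0,90,40),(15,255,190)),.116,(366,185,402,232)))
print("blue",rect(c,cv2.inRange(hsv,(105,130,40),(125,255,255)),.01,(300,160,420,260)))
for n,p,z in (("jar",(369,290),.06),("bar",(399,289),.024),("cup",(384,110),.086),("head",(362,213),.08)): print(n,cast(c,p,z))
cv2.imwrite("pics/crop0.png",cv2.resize(im[160:260,300:450],None,fx=5,fy=5,interpolation=cv2.INTER_CUBIC))
E
```

```text
cam [0.43493643 0.22093345 1.2746869 ]
light [ 16 143 185]
dark [ 12 172  95]
binc [ 14 255 219]
blue [107 169 116]
head [ 27  21 132]
table [ 17  79 167]
bin [572.1 428.  211.6 285.5  88.4]
light [529.3 197.6  54.4  39.3  14.3]
dark [560.   95.4  76.7  50.8  17. ]
blue [490.8 139.7 180.6  54.2  87.4]
jar [[0.36958415 0.13162346 0.06      ]]
bar [[0.36812527 0.0565014  0.024     ]]
cup [[0.79457946 0.0819485  0.086     ]]
head [[0.54980145 0.14283589 0.08      ]]
```

View pics/crop0.png

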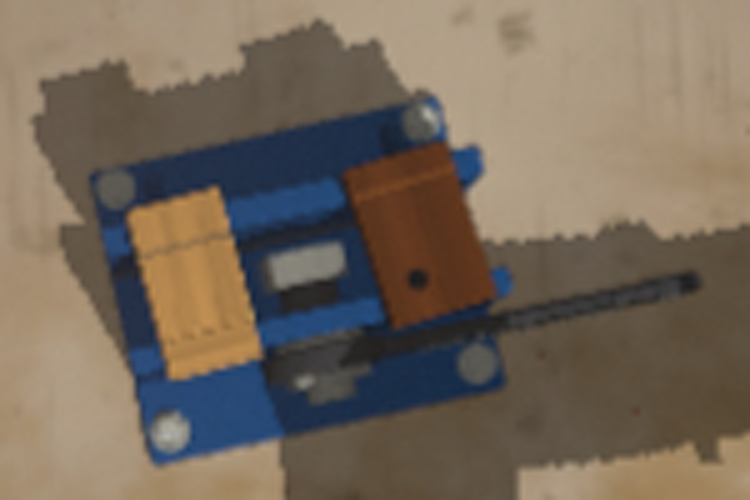

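The crop shows both offcuts square to the bracket: pale corners at (130,210), (218,186), (262,358), (172,380), and dark corners at (347,168), (447,143), (495,297), (395,327). The bright head top is at about (305,265), and the base corners are visible.

```bash
python3 - <<'E'
from h import *
c=cam("top"); s=ctrl.get_state(); Rt=R.from_rotvec(s["tool_rot"]).as_matrix()
def q(n,p,z):
    P=cast(c,np.array(p)/5+[300,160]-.4,z)[:,:2]*1000; r=np.roll(P,-1,0)-P
    print(n,"centre",P.mean(0).round(1),"sides",np.linalg.norm(r,axis=1).round(1),"yaw of downward sides(deg)",np.degrees(np.arctan2(-r[[0,1,2,3],1],r[[0,1,2,3],0])).round(1)); return P.mean(0)
L=q("light",[(130,210),(218,186),(262,358),(172,380)],.116)
D=q("dark",[(347,168),(447,143),(495,297),(395,327)],.116)
B=q("base",[(92,175),(440,95),(505,388),(155,465)],.01)
H=cast(c,np.array([[305,265]])/5+[300,160]-.4,.0865)[0,:2]*1000;print("head top",H)
print("tool x yaw",np.degrees(np.arctan2(Rt[1,0],Rt[0,0])),Rt.round(3))
for n,w in dict(way=(500,-350,300),light=(*L,200),dark=(*D,200)).items(): print(n,(Rt.T@(np.array(w)/1000-s["position"])).round(3))
E
```

```text
light centre [540.5 198.5] sides [41.7 81.2 42.1 80. ] yaw of downward sides(deg) [  76.3  167.6 -102.1  -12.2]
dark centre [560.2  95.1] sides [47.2 73.7 47.5 75.9] yaw of downward sides(deg) [  77.6  165.2 -105.1  -14.5]
base centre [550.3 145.5] sides [178.7 149.7 177.1 147.8] yaw of downward sides(deg) [  78.6  170.  -100.8  -10.6]
head top [550.20969773 146.49266734]
tool x yaw 13.801204507373765 [[ 0.971  0.239 -0.   ]
 [ 0.239 -0.971  0.002]
 [-0.    -0.002 -1.   ]]
way [ 0.402 -0.19  -0.078]
light [ 0.572 -0.713  0.023]
dark [ 0.567 -0.608  0.023]
```

The manual's scale: shifts go in shares of 750 mm and turns go in shares of 2 pi rad. Converting my numbers, 0.4 m / 0.75 = 0.5333, -0.19 m / 0.75 = -0.2533.

```bash
echo '[[[0.5333,-0.2533,-0.1067],0,1],[[0.5333,-0.2533,-0.1067],0,1],[[0.5333,-0.2533,-0.1067],0,1],[[0.5333,-0.2533,-0.1067],0,1],[[0.5333,-0.2533,-0.1067],0,1],[[0.5333,-0.2533,-0.1067],0,1],[[0.5333,-0.2533,-0.1067],0,1],[[0.5333,-0.2533,-0.1067],0,1],[[0.5333,-0.2533,-0.1067],0,1],[[0.5333,-0.2533,-0.1067],0,1],[[0.5333,-0.2533,-0.1067],0,1],[[0.5333,-0.2533,-0.1067],0,1]]' | python3 inch.py 20 && echo '[[[0.2267,-0.6933,0.1067],0,1],[[0.2267,-0.6933,0.1067],0,1],[[0.2267,-0.6933,0.1067],0,1],[[0.2267,-0.6933,0.1067],0,1],[[0.2267,-0.6933,0.1067],0,1],[[0.2267,-0.6933,0.1067],0,1],[[0.2267,-0.6933,0.1067],0,1],[[0.2267,-0.6933,0.1067],0,1],[[0.2267,-0.6933,0.1067],0,1],[[0.2267,-0.6933,0.1067],0,1],[[0.2267,-0.6933,0.1067],0,1],[[0.2267,-0.6933,0.1067],0,1],[[0.2267,-0.6933,0.1067],0,0.85],[[0.2267,-0.6933,0.1067],0,0.85],[[0.2267,-0.6933,0.1067],0,0.85]]' | python3 inch.py
python3 - <<'E'
from h import *
s=ctrl.get_state(); im=ctrl.get_image("wrist")[:,:,::-1]; cv2.imwrite("pics/w1.png",im)
print(s["time"],s["position"],s["tool_rot"],s["ft_force"])
np.savez("w1.npz",p=s["position"],r=s["tool_rot"])
E
```

```text
time: 1.3
position: [0.4969, -0.3525, 0.3018]
tool_rot: [3.119, 0.375, -0.003]
ft_force: [0.1, 0.5, 0.5]
grip_width: 1.003
grip_force: 0.0
time: 2.8
position: [0.54, 0.1911, 0.2225]
tool_rot: [3.118, 0.37, 0.0]
ft_force: [-0.8, 0.0, -0.4]
grip_width: 0.868
grip_force: 0.0
2.8 [0.54000896 0.19114895 0.2224988 ] [3.11823099e+00 3.69993926e-01 1.07393267e-04] [-0.79781658  0.0038468  -0.38186785]
```

View pics/w1.png

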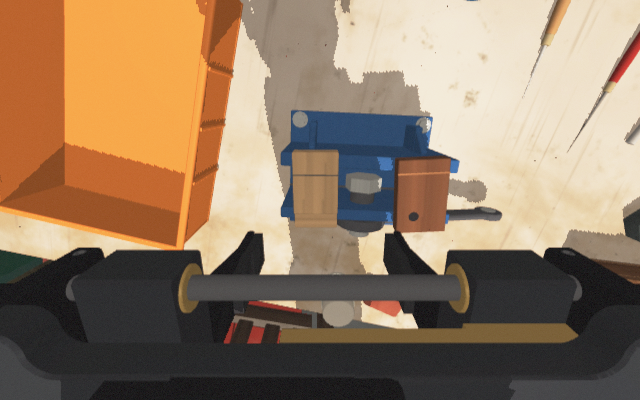

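The wrist view shows the pale offcut at (292–338, 150–227), the dark one at (394–447, 158–231), and the head at (363,185), with the fingertips at (255,240) and (392,240).

```bash
python3 - <<'E'
from h import *
w=np.load("w1.npz"); c=cam("wrist",dict(position=w["p"],tool_rot=w["r"]))
def q(n,p,z):
    P=cast(c,p,z)[:,:2]*1000; r=np.roll(P,-1,0)-P
    print(n,P.mean(0).round(1),np.linalg.norm(r,axis=1).round(1),(np.degrees(np.arctan2(r[:,1],r[:,0]))+.0).round(1))
q("light",[(292,150),(338,150),(339,226),(296,228)],.117)
q("dark",[(395,159),(448,157),(446,230),(394,232)],.116)
print("basecorners",cast(c,[(291,110),(432,116)],.01)*1000)
print("head",cast(c,[(345,175),(382,177)],.08)*1000)
Rt=R.from_rotvec(w["r"]).as_matrix()
print(proj(c,w["p"]))
for n,t in dict(light=(541,198.5),dark=(560.5,95.5)).items(): print(n,(Rt.T@(np.array([*t,200])/1000-w["p"])).round(4))
E
```

```text
light [544.4 197.8] [42.9 76.9 43.8 79.1] [ -76.4 -164.8  106.4   14.6]
dark [562.4  96.4] [50.  75.5 53.2 75.5] [ -74.3 -160.4  105.9   17.1]
basecorners [[608.05885748 247.65875486  10.        ]
 [642.72658421  73.32635669  10.        ]]
head [[557.90178805 169.64306819  80.        ]
 [565.228954   129.71054047  80.        ]]
[[321.33620968 245.59688362]]
light [ 0.0027 -0.0069  0.0225]
dark [-0.0025  0.0978  0.0226]
```

In the tool's units: 0.124 m / 0.75 = 0.1653, 0.12 m / 0.75 = 0.16.

```bash
echo '[[[0.0053,-0.0093,0.0533],0,0.8],[[0.0053,-0.0093,0.1067],0,0.8],[[0.0053,-0.0093,0.14],0,0.8],[[0.0053,-0.0093,0.16],0,0.8],[[0.0053,-0.0093,0.1653],0,0.8],[[0.0053,-0.0093,0.1653],0,0.8],[[0.0053,-0.0093,0.1653],0,0.3],[[0.0053,-0.0093,0.1653],0,0.3],[[0.0053,-0.0093,0.1653],0,0.3],[[0.0053,-0.0093,0.1653],0,0.3],[[0.0053,-0.0093,0.1653],0,0.3],[[0.0053,-0.0093,0.1653],0,0.3]]' | python3 inch.py 25
```

```text
time: 4.05
position: [0.5418, 0.2019, 0.0991]
tool_rot: [3.119, 0.377, 0.001]
ft_force: [-0.5, -0.4, 3.6]
grip_width: 0.504
grip_force: 25.0
```

In the tool's units: -0.23 m / 0.75 = -0.3067, 0.063 m / 0.75 = 0.084.

```bash
echo '[[[0,0,-0.0267],0,0.3],[[0,0,-0.08],0,0.3],[[0,0,-0.1333],0,0.3],[[0.0067,-0.0667,-0.1333],0,0.3],[[0.0133,-0.1267,-0.1333],0,0.3],[[0.02,-0.1867,-0.1333],0,0.3],[[0.0267,-0.2467,-0.1333],0,0.3],[[0.028,-0.3,-0.1333],0,0.3],[[0.028,-0.3067,-0.1333],0,0.3],[[0.028,-0.3067,-0.08],0,0.3],[[0.028,-0.3067,-0.0267],0,0.3],[[0.028,-0.3067,0.0267],0,0.3],[[0.028,-0.3067,0.0667],0,0.3],[[0.028,-0.3067,0.084],0,0.3],[[0.028,-0.3067,0.084],0,0.3],[[0.028,-0.3067,0.084],0,0.8],[[0.028,-0.3067,0.084],0,0.8],[[0.028,-0.3067,0.084],0,0.8]]' | python3 inch.py; python3 - <<'E'
from bench import ctrl
import cv2
cv2.imwrite("pics/t2.png",ctrl.get_image("top")[100:300,160:480,::-1].repeat(2,0).repeat(2,1))
E
```

```text
time: 5.85
position: [0.508, 0.4313, 0.0376]
tool_rot: [-3.117, -0.377, -0.005]
ft_force: [-0.5, 0.2, -0.0]
grip_width: 0.692
grip_force: 0.0
```

View pics/t2.png

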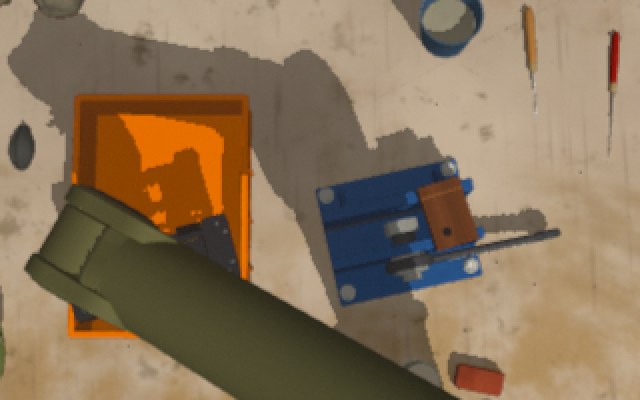

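The pale offcut is off the bracket, and the dark one still sits at (450,215) in this crop. Jar and bar are undisturbed.

In the tool's units: 0.337 m / 0.75 = 0.4493, 0.335 m / 0.75 = 0.4467.

```bash
echo '[[[0,0,-0.0667],0,0.9],[[0,0,-0.1333],0,0.9],[[0,0,-0.2],0,0.9],[[-0.004,0.0533,-0.2133],0,0.9],[[-0.0093,0.1133,-0.2133],0,0.9],[[-0.0133,0.1733,-0.2133],0,0.9],[[-0.0187,0.2333,-0.2133],0,0.9],[[-0.024,0.2933,-0.2133],0,0.9],[[-0.0293,0.3533,-0.2133],0,0.9],[[-0.0347,0.4133,-0.2133],0,0.9],[[-0.0373,0.4467,-0.2133],0,0.9],[[-0.0373,0.4493,-0.2133],0,0.9],[[-0.0373,0.4493,-0.2133],0,0.9]]' | python3 inch.py; python3 - <<'E'
from h import *
s=ctrl.get_state(); im=ctrl.get_image("wrist")[:,:,::-1]; cv2.imwrite("pics/w2.png",im); c=cam("wrist",s)
print(s["time"],s["position"],s["tool_rot"])
hsv=cv2.cvtColor(im,cv2.COLOR_BGR2HSV)
uv=proj(c,[[.5615,.096,.116]])[0];print(uv,hsv[int(uv[1]),int(uv[0])])
np.savez("w2.npz",p=s["position"],r=s["tool_rot"])
m=cv2.inRange(hsv,(0,110,40),(16,255,220)); x,y=map(int,uv)
print(rect(c,m,.116,(x-70,y-90,x+70,y+60)))
E
```

```text
time: 7.2
position: [0.5604, 0.0962, 0.1962]
tool_rot: [-3.119, -0.375, -0.002]
ft_force: [-0.5, 1.1, -0.4]
grip_width: 0.901
grip_force: 0.0
7.2 [0.56037577 0.09617314 0.19619169] [-3.11900027e+00 -3.75223502e-01 -1.66883223e-03]
[322.42504636 203.23977432] [ 10 144 154]
[563.   95.2  76.8  49.2  15.8]
```

View pics/w2.png

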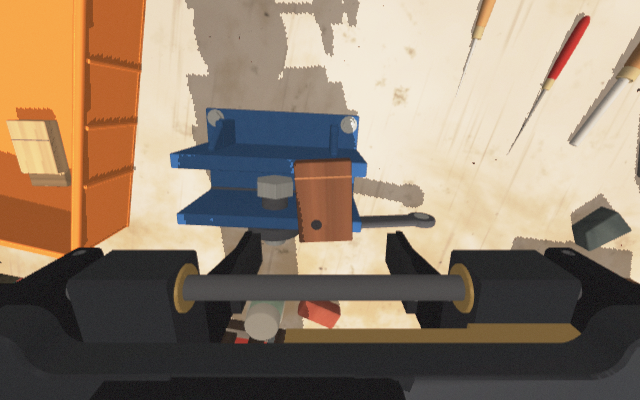

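The pale offcut lies in the bin at (38,150), and the dark one is centred at (324,200) between the fingers, yaw matching within 2°.

In the tool's units: 0.098 m / 0.75 = 0.1307, 0.09 m / 0.75 = 0.12.

```bash
echo '[[[0.0027,0,0.0533],0,0.85],[[0.0027,0,0.1],0,0.85],[[0.0027,0,0.12],0,0.85],[[0.0027,0,0.1307],0,0.85],[[0.0027,0,0.1307],0,0.85],[[0.0027,0,0.1307],0,0.4],[[0.0027,0,0.1307],0,0.4],[[0.0027,0,0.1307],0,0.4],[[0.0027,0,0.1307],0,0.4],[[0.0027,0,0.1307],0,0.4],[[0.0027,0,0.1307],0,0.4]]' | python3 inch.py 25
```

```text
time: 8.35
position: [0.5626, 0.0968, 0.0983]
tool_rot: [3.118, 0.377, 0.002]
ft_force: [-0.4, -0.7, 5.0]
grip_width: 0.575
grip_force: 24.8
```

In the tool's units: -0.303 m / 0.75 = -0.404, -0.28 m / 0.75 = -0.3733.

```bash
echo '[[[0,0,-0.0267],0,0.4],[[0,0,-0.08],0,0.4],[[0,0,-0.1333],0,0.4],[[0.0267,-0.0533,-0.1333],0,0.4],[[0.0533,-0.1067,-0.1333],0,0.4],[[0.08,-0.16,-0.1333],0,0.4],[[0.1067,-0.2133,-0.1333],0,0.4],[[0.1333,-0.2667,-0.1333],0,0.4],[[0.16,-0.32,-0.1333],0,0.4],[[0.1867,-0.3733,-0.1333],0,0.4],[[0.2013,-0.404,-0.1333],0,0.4],[[0.2013,-0.404,-0.1333],0,0.4],[[0.2013,-0.404,-0.0667],0,0.4],[[0.2013,-0.404,-0.0133],0,0.4],[[0.2013,-0.404,0.04],0,0.4],[[0.2013,-0.404,0.08],0,0.4],[[0.2013,-0.404,0.0827],0,0.4],[[0.2013,-0.404,0.0827],0,0.75],[[0.2013,-0.404,0.0827],0,0.85],[[0.2013,-0.404,0.0827],0,0.85]]' | python3 inch.py
```

```text
time: 10.35
position: [0.6379, 0.4281, 0.0387]
tool_rot: [-3.117, -0.376, -0.006]
ft_force: [0.1, -0.3, 0.3]
grip_width: 0.763
grip_force: 0.0
```

In the tool's units: 0.253 m / 0.75 = 0.3373, 0.24 m / 0.75 = 0.32, 0.05 rad / 6.2832 = 0.008.

```bash
echo '[[[0,0,-0.0667],0,0.8],[[0,0,-0.1333],0,0.8],[[0,0,-0.2],0,0.8],[[-0.0267,0.0467,-0.2133],0,0.8],[[-0.0533,0.0933,-0.2133],0,0.8],[[-0.08,0.14,-0.2133],0,0.8],[[-0.1067,0.1867,-0.2133],0,0.8],[[-0.1333,0.2333,-0.2133],0,0.8],[[-0.16,0.28,-0.2133],0.008,0.8],[[-0.1867,0.32,-0.2133],0.008,0.8],[[-0.2013,0.3373,-0.2133],0.008,0.8],[[-0.2013,0.3373,-0.2133],0.008,0.8],[[-0.2013,0.3373,-0.2133],0.008,0.8]]' | python3 inch.py; python3 - <<'E'
from h import *
s=ctrl.get_state(); im=ctrl.get_image("wrist")[:,:,::-1]; np.savez("w3.npz",p=s["position"],r=s["tool_rot"])
cv2.imwrite("pics/w3.png",im); print(s["position"],s["tool_rot"])
cv2.imwrite("pics/w3c.png",cv2.resize(im[90:250,200:450],None,fx=3.2,fy=3.2,interpolation=cv2.INTER_CUBIC))
E
```

```text
time: 11.65
position: [0.5508, 0.1463, 0.1971]
tool_rot: [-3.127, -0.3, -0.005]
ft_force: [-0.2, 0.2, -0.2]
grip_width: 0.798
grip_force: 0.0
[0.55078197 0.14631509 0.19707993] [-3.12719668 -0.29954668 -0.0047997 ]
```

View pics/w3c.png

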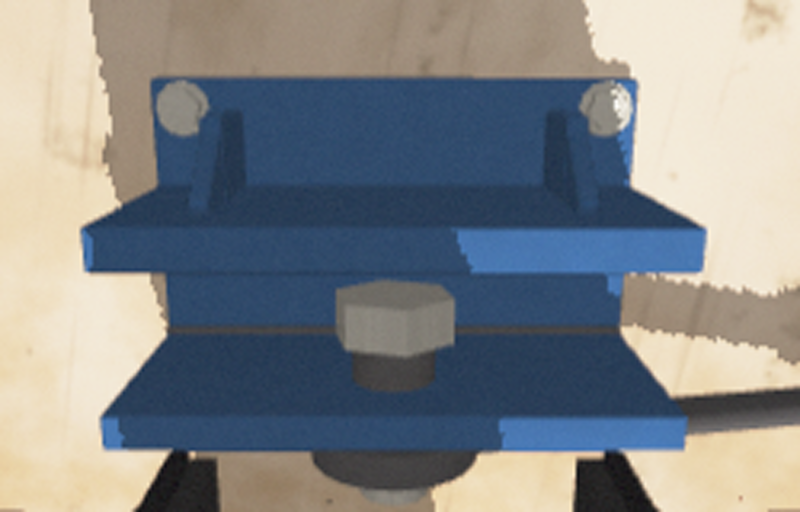

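The crop shows the empty bracket, with the rear plate top at rows 228–272 (columns 82–705), the front plate top at rows 415–450 (columns 102–686), and the head at columns 336–454, clearly in the slot.

```bash
python3 - <<'E'
from h import *
w=np.load("w3.npz"); s=dict(position=w["p"],tool_rot=w["r"]); c=cam("wrist",s)
u=np.array([(82,228),(705,228),(703,272),(88,272),(102,415),(686,415),(686,450),(104,450)])/3.2+[200,90]-.35
P=cast(c,u,.1)[:,:2]
M=np.array([(36,90),(36,-90),(22,-90),(22,90),(-22,90),(-22,-90),(-34,-90),(-34,90)])/1000
A,B=M-M.mean(0),P-P.mean(0); H=A.T@B; a=np.arctan2(H[0,1]-H[1,0],H[0,0]+H[1,1])
Q=np.array([[np.cos(a),-np.sin(a)],[np.sin(a),np.cos(a)]]); t=P.mean(0)-Q@M.mean(0)
print("origin",t*1000,"yaw",np.degrees(a)); print("resid mm",((P-(M@Q.T+t))@Q*1000).round(1))
Rt=R.from_rotvec(w["r"]).as_matrix(); print("tool yaw",np.degrees(np.arctan2(Rt[1,0],Rt[0,0])))
print("shift",Rt.T@(np.array([*t,.047])-w["p"]))
E
```

```text
origin [552.07314387 145.63057506] yaw 10.991815505684608
resid mm [[-0.7 -0.6]
 [-0.7  1.2]
 [ 0.5  0.4]
 [ 0.5 -1. ]
 [-0.1 -0.8]
 [-0.1  1.1]
 [ 0.3  0. ]
 [ 0.3 -0.3]]
tool yaw 10.943082450704713
shift [0.00068012 0.00088519 0.1500829 ]
```

In the tool's units: 0.15 m / 0.75 = 0.2, 0.001 m / 0.75 = 0.0013.

```bash
echo '[[[0.0013,0.0013,0.0533],0,0.7],[[0.0013,0.0013,0.1067],0,0.7],[[0.0013,0.0013,0.1333],0,0.7],[[0.0013,0.0013,0.16],0,0.7],[[0.0013,0.0013,0.18],0,0.7],[[0.0013,0.0013,0.1973],0,0.7],[[0.0013,0.0013,0.2],0,0.7],[[0.0013,0.0013,0.2],0,0.7],[[0.0013,0.0013,0.2],0,0.7]]' | python3 inch.py 10 && echo '[[[0,0,0],0,0.3],[[0,0,0],0,0.3],[[0,0,0],0,0.3],[[0,0,0],0,0.3],[[0,0,0],0,0.3],[[0,0,0],0,0.3],[[0,0,0],0,0.3],[[0,0,0],0,0.3]]' | python3 inch.py 10
```

```text
time: 12.6
position: [0.5521, 0.145, 0.0464]
tool_rot: [-3.127, -0.299, -0.003]
ft_force: [0.8, 0.1, -0.9]
grip_width: 0.701
grip_force: 0.0
time: 13.4
position: [0.5511, 0.1474, 0.0459]
tool_rot: [-3.124, -0.301, -0.001]
ft_force: [0.2, 4.1, -0.5]
grip_width: 0.438
grip_force: 9.9
```

In the tool's units: -0.0015 m / 0.75 = -0.002.

```bash
echo '[[[0,-0.002,0],0,0.3],[[0,-0.002,0],0,0.3],[[0,-0.002,0],0,0.3],[[0,-0.002,0],0,0.3],[[0,-0.002,0],0,0.3]]' | python3 inch.py 45; python3 - <<'E'
from h import *
s=ctrl.get_state(); print(s["ft_force"],s["torque"])
c=cam("scene");im=ctrl.get_image("scene")[:,:,::-1]
cv2.imwrite("pics/s4.png",cv2.resize(im[180:310,270:430],None,fx=4,fy=4,interpolation=cv2.INTER_CUBIC))
a=np.radians(11);Q=np.array([[np.cos(a),-np.sin(a),0],[np.sin(a),np.cos(a),0],[0,0,1]]);o=np.array([.552,.1456,.066])
for d in(0,.05,.1,.2): print(d,((proj(c,[o+Q@np.array([-.0445,-.185*np.cos(d),-.185*np.sin(d)])])[0]-[270,180])*4).round())
E
```

```text
time: 13.9
position: [0.5511, 0.1474, 0.0459]
tool_rot: [-3.126, -0.3, -0.001]
ft_force: [-0.7, 5.6, 2.3]
grip_width: 0.424
grip_force: 44.1
[-0.72426585  5.63450719  2.2657892 ] [ 1.22584379  0.22761044 -0.0130091 ]
0 [536. 423.]
0.05 [532. 435.]
0.1 [528. 445.]
0.2 [518. 465.]
```

View pics/s4.png

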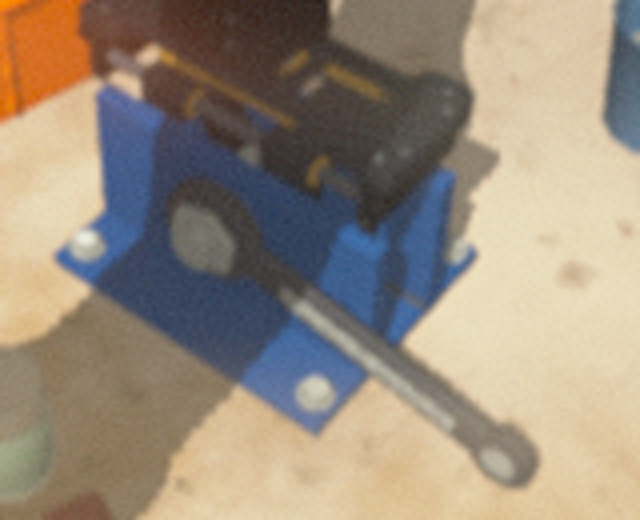

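The view shows the gripper in the slot and the spanner's tip ring at (502,458), roughly where it began. I'll measure its shift against the first picture.

```bash
cat > tip.py <<'E'
from h import *
g0=cv2.imread("pics/scene0.png",0); g1=cv2.cvtColor(ctrl.get_image("scene"),cv2.COLOR_RGB2GRAY)
a=np.radians(11);Q=np.array([[np.cos(a),-np.sin(a),0],[np.sin(a),np.cos(a),0],[0,0,1]]);o=np.array([.552,.1456,.066]);c=cam("scene")
p=lambda d:proj(c,[o+Q@np.array([-.0445,-.18*np.cos(d),-.18*np.sin(d)])])[0]
x,y=p(.2).astype(int); t=g0[y-11:y+12,x-11:x+12]
r=cv2.matchTemplate(g1[y-31:y+32,x-31:x+32],t,cv2.TM_CCOEFF_NORMED); _,v,_,l=cv2.minMaxLoc(r)
sh=np.array(l)-20; n=(p(0)-p(.2)); print("full shift",n.round(1),"seen",sh,round(v,2),"turned",round(.2*float(sh@n/(n@n)),3))
s=ctrl.get_state(); print(s["time"],s["position"].round(4),s["ft_force"].round(1),s["torque"].round(2),s["grip_width"]*87,s["grip_force"])
E
python3 tip.py
```

```text
full shift [  4.2 -10.3] seen [ 0 -3] 0.75 turned 0.05
14.0 [0.5511 0.1474 0.0459] [-0.6  5.3  2. ] [ 1.23  0.26 -0.02] 36.74886222462353 44.13893511984497
```

It has turned only about 0.05 rad, so friction is jamming it on the corners. Stroking the tool up and down while squeezing should break the friction.

In the tool's units: -0.006 m / 0.75 = -0.008, 0.004 m / 0.75 = 0.0053.

```bash
echo '[[[0,0,-0.004],0,0.3],[[0,0,-0.008],0,0.3],[[0,0,-0.008],0,0.3],[[0,0,0],0,0.3],[[0,0,0.0053],0,0.3],[[0,0,0.0053],0,0.3],[[0,0,0],0,0.3],[[0,0,0],0,0.3]]' | python3 inch.py 35; python3 tip.py
```

```text
time: 14.8
position: [0.551, 0.1474, 0.0443]
tool_rot: [-3.125, -0.302, -0.002]
ft_force: [3.6, 7.3, -8.9]
grip_width: 0.413
grip_force: 35.0
full shift [  4.2 -10.3] seen [ 3 -8] 0.72 turned 0.154
14.85 [0.551  0.1474 0.0443] [ 3.3  6.2 -8.1] [ 1.6  -0.65  0.25] 36.01622539630274 34.994776075473055
```

In the tool's units: -0.006 m / 0.75 = -0.008, -0.004 m / 0.75 = -0.0053.

```bash
echo '[[[0,0,0.0027],0,0.3],[[0,0,0.0053],0,0.3],[[0,0,0],0,0.3],[[0,0,-0.0053],0,0.3],[[0,0,-0.008],0,0.3],[[0,0,-0.004],0,0.3],[[0,0,-0.0013],0,0.3],[[0,0,-0.0013],0,0.3],[[0,0,-0.0013],0,0.3]]' | python3 inch.py 50; python3 tip.py; python3 - <<'E'
from h import *
im=ctrl.get_image("scene")[:,:,::-1]; cv2.imwrite("pics/s5.png",im)
a=cv2.resize(cv2.imread("pics/scene0.png")[215:315,300:420],None,fx=3.3,fy=4,interpolation=cv2.INTER_CUBIC)
b=cv2.resize(im[215:315,300:420],None,fx=3.3,fy=4,interpolation=cv2.INTER_CUBIC)
cv2.imwrite("pics/cmp5.png",np.hstack([a,b]))
c=cam("scene");t=np.radians(11);Q=np.array([[np.cos(t),-np.sin(t),0],[np.sin(t),np.cos(t),0],[0,0,1]]);o=np.array([.552,.1456,.066])
for d in(0,.05,.2): print(d,[((proj(c,[o+Q@np.array([-.0445,-L*np.cos(d),-L*np.sin(d)])])[0]-[300,215])*[3.3,4]).round() for L in(0,.18)])
E
```

```text
time: 15.75
position: [0.551, 0.1474, 0.0444]
tool_rot: [-3.124, -0.301, -0.001]
ft_force: [6.6, 8.4, -14.2]
grip_width: 0.41
grip_force: 50.0
full shift [  4.2 -10.3] seen [ 3 -8] 0.72 turned 0.154
15.8 [0.551  0.1474 0.0443] [  6.2   7.9 -15.4] [ 1.77 -1.16  0.28] 35.41695884806669 50.0424269297946
0 [array([78., 88.]), array([335., 277.])]
0.05 [array([78., 88.]), array([332., 288.])]
0.2 [array([78., 88.]), array([321., 318.])]
```

View pics/cmp5.png

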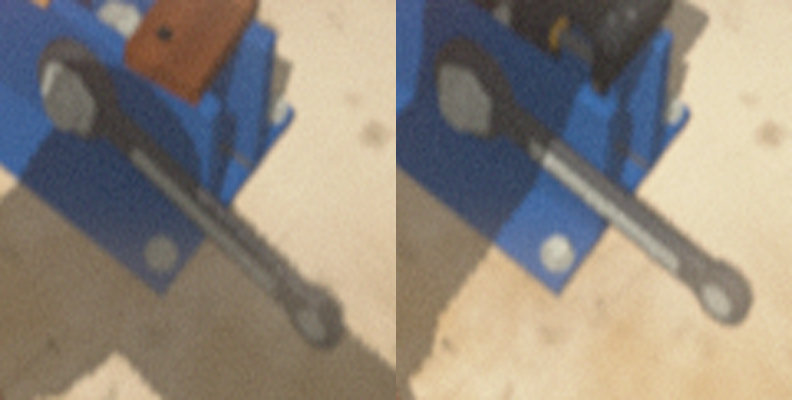

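The spanner has risen, with its tip going from (316,318) to (325,294), but level is expected near (330,277), so about 0.05 rad remains. I'll recentre and make longer strokes at a lighter grip, then clamp.

In the tool's units: -0.011 m / 0.75 = -0.0147, -0.008 m / 0.75 = -0.0107.

```bash
echo '[[[0,-0.0027,0.0053],0,0.3],[[0,-0.0027,0.0093],0,0.3],[[0,-0.0027,0.0093],0,0.3],[[0,-0.0027,0.0027],0,0.3],[[0,-0.0027,-0.0053],0,0.3],[[0,-0.0027,-0.0107],0,0.3],[[0,-0.0027,-0.0147],0,0.3],[[0,-0.0027,-0.0147],0,0.3],[[0,-0.0027,-0.0067],0,0.3],[[0,-0.0027,0],0,0.3],[[0,-0.0027,0],0,0.3]]' | python3 inch.py 20; cat > tip2.py <<'E'
from h import *
import sys
g=cv2.cvtColor(ctrl.get_image("scene"),cv2.COLOR_RGB2GRAY); cv2.imwrite(sys.argv[1],g)
c=cam("scene");t=np.radians(11);Q=np.array([[np.cos(t),-np.sin(t),0],[np.sin(t),np.cos(t),0],[0,0,1]]);o=np.array([.552,.1456,.066])
pt=lambda d,L:proj(c,[o+Q@np.array([-.0445,-L*np.cos(d),-L*np.sin(d)])])[0]
# dark-on-light tip: blob centre beyond L=.165 as seen along the level..drooped arc
x,y=pt(.1,.182).astype(int); w=g[y-16:y+17,x-13:x+20].astype(np.uint8)
th,m=cv2.threshold(cv2.GaussianBlur(w,(3,3),0),0,255,cv2.THRESH_BINARY_INV+cv2.THRESH_OTSU)
k=max(cv2.findContours(m,cv2.RETR_EXTERNAL,cv2.CHAIN_APPROX_NONE)[0],key=cv2.contourArea)[:,0]+[x-13,y-16]
# far extent of the blob along the handle, and the mean of its two edges on crossing lines
for d in(0,.05,.1,.15,.2):
    e=pt(d,.195)-pt(d,.1); e/=np.linalg.norm(e); n=np.array([-e[1],e[0]]); q=(k-pt(d,.1))@np.c_[e,n]
    L=(pt(d,.18)-pt(d,.1))@e; r=q[(q[:,0]>L-4)]
    print(d,"offsets across at tip",r[:,1].min().round(1),r[:,1].max().round(1),"mid",((r[:,1].min()+r[:,1].max())/2).round(2),"far",(r[:,0].max()-(pt(d,.195)-pt(d,.1))@e).round(1))
s=ctrl.get_state(); print(s["time"],s["position"].round(4),s["ft_force"].round(1),s["torque"].round(2),s["grip_width"]*87,s["grip_force"])
E
python3 tip2.py pics/s6.png
```

```text
time: 16.95
position: [0.5501, 0.147, 0.0485]
tool_rot: [3.124, 0.298, -0.003]
ft_force: [-8.9, -0.8, 17.2]
grip_width: 0.409
grip_force: 20.0
0 offsets across at tip -6.6 7.8 mid 0.58 far -0.6
0.05 offsets across at tip -9.4 5.0 mid -2.19 far -1.5
0.1 offsets across at tip -12.1 2.3 mid -4.86 far -2.2
0.15 offsets across at tip -14.4 -0.2 mid -7.35 far -2.9
0.2 offsets across at tip -17.0 -2.8 mid -9.88 far -3.4
17.0 [0.5501 0.147  0.0485] [-8.  -0.3 15.7] [-0.02  1.72  0.02] 35.517089750650634 19.994686950085452
```

```bash
sed 's#^g=.*#g=cv2.imread(sys.argv[1],0)#' tip2.py > t5.py; for f in pics/s5.png pics/scene0.png; do python3 t5.py $f | grep mid; done; python3 - <<'E'
import cv2,numpy as np
f=lambda n:cv2.resize(cv2.imread(n)[215:315,300:420],None,fx=3.3,fy=4,interpolation=cv2.INTER_CUBIC)
b=f("pics/s6.png")
for p in((330,277),(321,305),(78,88)): cv2.circle(b,p,2,(0,0,255),-1)
cv2.imwrite("pics/cmp6.png",np.hstack([f("pics/s5.png"),b]))
E
```

```text
0 offsets across at tip -2.7 11.2 mid 4.26 far -0.2
0.05 offsets across at tip -5.5 8.4 mid 1.44 far -1.0
0.1 offsets across at tip -8.2 5.6 mid -1.29 far -1.6
0.15 offsets across at tip -10.8 3.0 mid -3.93 far -2.1
0.2 offsets across at tip -13.4 0.4 mid -6.5 far -2.5
0 offsets across at tip 3.7 26.1 mid 14.9 far 15.9
0.05 offsets across at tip 0.9 23.3 mid 12.11 far 15.4
0.1 offsets across at tip -1.8 20.6 mid 9.4 far 14.9
0.15 offsets across at tip -4.4 18.0 mid 6.76 far 14.5
0.2 offsets across at tip -7.0 15.4 mid 4.2 far 14.2
```

View pics/cmp6.png

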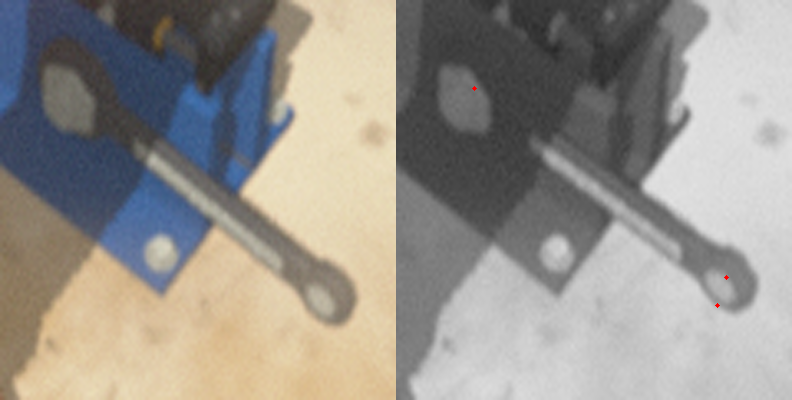

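The tip moved to about (331,280) against an expected (330,277), so roughly 0.01 rad remains. One more short stroke settling back to neutral, then a firm clamp.

In the tool's units: -0.009 m / 0.75 = -0.012, -0.005 m / 0.75 = -0.0067.

```bash
echo '[[[0.0013,0,-0.0067],0,0.3],[[0.0013,0,-0.012],0,0.3],[[0.0013,0,-0.012],0,0.3],[[0.0013,0,-0.0053],0,0.3],[[0.0013,0,0.0013],0,0.3],[[0.0013,0,0.0013],0,0.3],[[0.0013,0,-0.0013],0,0.3],[[0.0013,0,-0.0027],0,0.3],[[0.0013,0,-0.0027],0,0.3]]' | python3 inch.py 20; echo '[[[0,0,0],0,0.3],[[0,0,0],0,0.3],[[0,0,0],0,0.3],[[0,0,0],0,0.3],[[0,0,0],0,0.3]]' | python3 inch.py 50;  python3 tip2.py pics/s7.png
```

```text
time: 17.9
position: [0.5516, 0.1473, 0.0481]
tool_rot: [3.126, 0.298, -0.001]
ft_force: [-0.7, 0.6, -1.7]
grip_width: 0.411
grip_force: 20.0
time: 18.4
position: [0.5516, 0.1473, 0.0482]
tool_rot: [3.126, 0.298, -0.001]
ft_force: [-0.7, -2.4, -5.5]
grip_width: 0.406
grip_force: 50.0
0 offsets across at tip -6.6 8.1 mid 0.75 far -0.6
0.05 offsets across at tip -9.4 5.3 mid -2.04 far -1.5
0.1 offsets across at tip -12.1 2.6 mid -4.74 far -2.2
0.15 offsets across at tip -14.4 -0.0 mid -7.24 far -2.9
0.2 offsets across at tip -17.0 -2.6 mid -9.79 far -3.4
18.45 [0.5516 0.1473 0.0482] [ 0.3 -2.7 -5.8] [-0.43 -0.05 -0.  ] 35.47954428921357 49.9953906488372
```

```bash
echo '[[[0,0,0],0,0.3],[[0,0,0],0,0.3],[[0,0,0],0,0.3],[[0,0,0],0,0.3],[[0,0,0],0,0.3],[[0,0,0],0,0.3],[[0,0,0],0,0.3],[[0,0,0],0,0.3],[[0,0,0],0,0.3],[[0,0,0],0,0.3]]' | python3 inch.py | tail -1; python3 tip2.py pics/s8.png | sed -n '1p;6p'; python3 - <<'E'
from h import *
im=ctrl.get_image("top")[:,:,::-1]; hsv=cv2.cvtColor(im,cv2.COLOR_BGR2HSV); c=cam("top"); r=(180,130,300,280)
print("dark in bin",rect(c,cv2.inRange(hsv,(0,90,20),(13,215,150)),.02,r)); print("light",rect(c,cv2.inRange(hsv,(14,60,90),(25,190,255)),.02,(200,150,282,266)))
d=cv2.absdiff(im,cv2.imread("pics/top0.png")).max(2)
for n,(u,v) in dict(cup=(384,110),jar=(369,290),bar=(399,289)).items(): print(n,hsv[v,u],d[v-8:v+8,u-8:u+8].mean().round(1))
E
```

```text
grip_force: 50.0
0 offsets across at tip -6.6 8.1 mid 0.75 far -0.6
19.5 [0.5516 0.1473 0.0482] [ 1.9 -4.8 -7.2] [-1.   -0.25  0.02] 35.67182109833864 49.996823861729354
dark in bin [635.2 424.8  76.8  49.1  15.7]
light [507.1 433.2  81.1  46.2  12.5]
cup [ 22  56 140] 8.2
jar [ 20  55 107] 33.2
bar [  7 193 143] 30.7
```

Both offcuts are measured in the bin at full size, the spanner holds level, and the cup, jar and bar colours fit (the differences are from the arm's shade). Handing in.

```bash
python3 -c "
from bench import ctrl
print(ctrl.close_job())"
```

```text
the job is handed in; nothing more can be done
None
```

Job handed in at about 19.6 s: both offcuts are in the bin, and the bolt head is held at 50 N with the spanner level to about 0.01 rad in the camera view; I never went near the jar, bar or cup, though shading left only a rough final check on the jar and bar.

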